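Close the guard and start the cigar mould press

TASK

Get the mould press on the cigar maker's table going, in this order: push its raised clear guard all the way down shut, then switch on the rocker by pressing its ribbed end fully down, then press the larger round button all the way in, keep it in for a good second and let it go. Do all of it by pushing with the fingertips; leave the small round button alone, and do not lift or shift the mould in the press, the tray of cigars, the jar or the cutter.

Things in the scene. Friction and masses are not known exactly. Their poses are not given: they have to be found in the camera images.
- press: grey mould press fixed to the table, 250 (x) by 220 (y) mm, 119 high at its rear block; origin under its centre, x points to the rear (hinge side), away from its open front. Top of the side walls 99 mm above the table
- guard_hinge (a point): point on the press on the guard's hinge axis, midway along it; 85 mm behind the press's origin (+x of the press) and 106 mm above the table; the axis is the press's y
- guard (a joint): angle of the guard in rad: 0 shut (level), 1.2 fully raised; starts raised 0.6 to 0.95. A clear plate in an aluminium frame, 180 mm from hinge to free edge, 206 wide, 10 thick, 0.25 kg, its hinge stiff enough (0.4 N m) to stay where it is left; pushing it down at the free edge takes 1 to 3 N
- guard_edge (a point): point on the outer (upper) face of the guard's front frame bar (28 mm wide), midway across, 14 mm in from the free edge; moves with the guard; 166 mm out from the hinge axis and 10 mm off the plane through it. Shut, it is 116 mm above the table. Its axes at angle 0 are the press's; it turns with the guard
- console: grey control box fixed to the table beside the press (on either side), 150 by 150 mm and 45 high; origin under its centre; carries the three controls on its top: rocker in the half nearer the robot, the two round buttons side by side in the far half, 74 mm apart
- rocker (a joint): angle of the rocker switch in rad: 0 off (as at the start), 0.4 fully on; stays where it is left. A black paddle 50 (x) by 28 (y) by 8 mm on a dark frame 6 mm high, its pivot (along y) 16 mm above the console's top. About 3 N on the ribbed end turns it
- rocker_end (a point): point on the paddle's top between the two small steel ribs (2 mm high) at its far end (away from the robot), about 18 mm from the pivot; off, this end stands up, 26 mm above the console's top, and goes down 7 mm as it is pressed fully; moves with the paddle. Its x axis at angle 0 points level from the pivot towards the ribbed end
- start (a joint): travel of the larger round button in m: 0 out, 0.006 fully in, taking 5 N; springs back
- start_top (a point): centre of the top of the larger round button (black, 38 mm across, in a collar 54 across and 12 high), 18 mm above the console's top when out, moves with it; it may be on either side of the far half of the console
- eject (a joint): travel in m of the small round button, which must be left alone: 0 out, 0.006 fully in; springs back
- eject_top (a point): centre of the top of the small round button (black, 18 mm across, same height as the larger one)
- mould: loose wooden cigar mould lying in the press under the guard, 130 by 130 mm, 45 high; origin under its centre, 35 mm above the table
- tray: loose open wooden tray with four cigars, 130 by 130 mm, 40 high, on the press's other side; origin under its centre
- jar: amber glass jar with a steel cap, 52 mm across, 65 high, standing between robot and press; origin under its centre
- cutter: flat steel cigar cutter with two finger rings, 30 (x) by 106 (y) by 8 mm, lying between robot and press; origin under its centre
Things that resemble listed ones, but are neither listed nor needed, are in the scene too. Several things have the shape of the cutter; the one meant has the colours described above. Leave any purple look-alike of the tray alone.

How it is judged:
By the outcome, as a careful person would: the job done as asked, in the order asked, and still so for the second after the job is handed in, with the robot touching nothing.
It also fails if it takes over 51 s, if anything falls off the work surface, if the arm or the gripper's body presses on something with over 40 N, if the wrist force passes 120 N, or if a joint passes its speed limit or range.

ROBOT

A 6-joint arm with a two-finger parallel gripper is mounted at the origin on the work surface. World frame = base frame: x ahead of the robot, y to its left, z up, the work surface at z = 0. Lengths are in mm, angles in rad, forces in N, time in s.
With the tool pointing down it reaches from about 325 to 900 mm from the base axis. Payload 6.1 kg.
Tool frame: the origin (TCP) lies midway between the tips of the shut fingers; the grasp point (between the pads) lies robot.grasp_offset behind it (robot.grasp_offset is the distance from the TCP to the grasp point, in mm); z points along the fingers, y is the line along which they close (so a half turn about z gives the same grasp; the last joint's range is limited). The gripper opens to 87 mm and grips with 3 to 60 N. Pads are 19 mm wide; open, the fingers measure 117 mm over their backs; the gripper's body (75 mm by 190 mm) begins 51 mm behind the grasp point.
Start: joints at [-1.321, 0.22, 1.526, -0, 1.395, -0.126], TCP at [229.378, -581.379, 222.538] pointing down, gripper open.
Joint ranges: [-2.98, 2.98], [-0.91, 2.08], [0.09, 2.57], [-1.24, 4.39], [0.2, 2.65], [-2.68, 2.68]. Speed limits (rad/s): [2.57, 2.57, 3.01, 3.14, 3.14, 3.14].

INTERFACE

Orientations are given as a unit quaternion [w, x, y, z].
In Python, from rig import robot, vision, finder gives the robot as it stands.
- The arm moves only by the tool apply_moves, never from a script. Its argument "deltas" is one flat list of numbers, 7 for each row, row after row: the shift along the tool's x, y, z in mm, then the turn, a rotation vector about the tool's x, y, z in degrees, then the opening, from -1 (shut) to 1 (fully open). In form: [x, y, z, ax, ay, az, hand, x, y, z, ax, ay, az, hand, ...]. A call has 1 to 10 rows; each row is the pose to reach, as a shift and turn from the pose commanded when the call began, along the tool's axes at that moment; what a row does not reach only later rows make up. A row lasts 1/8 s, in which the tool goes at most 62.5 mm and 10.7 degrees, less where a joint would pass 70% of its speed; a pose out of reach is approached as far as the arm can. A call with a gripper value outside its range is refused whole. The fingers move at their own pace and stop on an object; "grip_force" is the grip in N (left out, the last holds). Time passes only in rows, so rows that repeat a pose let the fingers close. It gives the time, the measured TCP pose, the force, the opening and the grip force at its end, in the units of the state.
- robot.observe(): the state, without advancing time (a new reading comes with each control period).
- vision.camera(name): name is "side" or "top" or "wrist"; returns a dict with "img" (384x512x3 uint8, red, green, blue), "intrinsics" (3x3 intrinsics, pixels), "R" (3x3) and "t" (3): a world point X has camera coordinates R X + t; the wrist camera has in their place "T_tool_cam" (4x4, takes a point from camera to tool coordinates, whose origin is the TCP and whose axes are the flange's). Camera axes: x right, y down, z forward; pixel columns grow to the right and rows downward; lengths in mm; the calibration is good to about 2 mm. The wrist camera is an equidistant fisheye: a pixel r from the principal point sees the ray r / f radians off the axis. A picture is of the moment at which its call begins: read the wrist's pose just before it. There is no depth.
- robot.sign_off(): hands the job in; it is judged then, once.
Trained networks look in the newest picture that a camera, given by its name, has taken for a name from the list of things; names that differ only in an ending like _2 or _b are one class to them, and where a whole thing is asked for, a point or a joint stands for the part that bears it (a point fixed in the world has none). Each returns a list of dicts, best first, with "confidence" (0 to 1); they miss things now and then, are a little off and sometimes report something else, mostly with a low value. They report only what shows in the picture. A call takes as long as a camera call. They do not tell look-alikes from the thing itself.
- finder.regions_of(camera, query): "region" (384x512 bool, what is visible of it) and "bbox" ([left, top, right, bottom] in pixels, round what is visible of it).
The state is a dict: "time_s": time; "q": joint angles; "qd": joint speeds; "tau": joint torques, N m; "tool_pos": TCP position; "ee_rot": TCP orientation; "ft_force": force on the tool from outside, world axes, zero at the start; "torque": the same for the moment, N m; "gripper_width": finger opening in mm; "grip_force": force on a finger pad.
Only numpy, scipy, OpenCV 4.12 (cv2) and the standard library are available. Lean on these libraries where they do the work, as an engineer would, in place of code of your own. Each camera call takes 0.05 s, during which the arm holds its last target. There are 200 camera calls.

## Working session

There is one attempt and no reset: what is moved stays moved. The work goes in short steps, Python scripts to look and compute and a tool call to move; the robot and the scene stay as the last step left them, time stands still between calls to the robot, and variables do not carry over. Pictures are saved under pics/ and viewed, at most 10 in all, crops included, and the job is handed in when it is done.

Besides the shell and the picture viewer there is one more tool, called after ">>>" in YAML: its name, and indented under it one key for each argument. apply_moves: Moves the arm, as the interface text tells. Its arguments: {"type":"object","properties":{"deltas":{"type":"array"},"grip_force":{"type":"number"}},"required":["deltas"]}

```bash
mkdir -p pics; cat > h.py <<'E'
import numpy as np, cv2, json
from rig import robot, vision, finder
from scipy.spatial.transform import Rotation as R
def snap(n):
    c=vision.camera(n); return c
def ray(c,uv):
    K=np.array(c["intrinsics"]);d=np.linalg.inv(K)@[uv[0],uv[1],1.]
    Rm=np.array(c["R"]);t=np.array(c["t"]);return -Rm.T@t, Rm.T@d
def onz(c,uv,z):
    o,d=ray(c,uv);return o+d*(z-o[2])/d[2]
def proj(c,X):
    p=np.array(c["intrinsics"])@(np.array(c["R"])@X+np.array(c["t"]));return p[:2]/p[2]
E
python3 - <<'E'
from h import *
cs={n:snap(n) for n in("top","side")}
im=np.hstack([cv2.resize(cs[n]["img"],(800,600)) for n in cs])
for n in cs:
    cv2.imwrite(f"pics/{n}0.png",cv2.resize(cs[n]["img"],(800,600))[:,:,::-1])
    for q in("press","guard","guard_edge","console","rocker","start_top","eject_top","mould","tray","jar","cutter"):
        for r in finder.regions_of(n,q)[:3]:
            m=r["region"];v,u=np.nonzero(m)
            print(n,q,round(r["confidence"],2),np.round(r["bbox"]),u.mean().round(1),v.mean().round(1), np.round(onz(cs[n],(u.mean(),v.mean()),{"console":45,"rocker":65,"start_top":63,"eject_top":63,"press":99}.get(q,0))))
s=robot.observe();print(s["tool_pos"],s["ee_rot"],s["time_s"],robot.grasp_offset)
E
```

```text
top press 0.85 [212.  99. 321. 240.] 267.2 168.0 [581.  44.  99.]
top guard 0.71 [212. 132. 318. 199.] 267.4 164.8 [606.  41.   0.]
top guard_edge 0.37 [185. 168. 189. 176.] 186.4 173.6 [581. 241.   0.]
top rocker 0.62 [154. 189. 168. 208.] 160.5 198.9 [511. 289.  65.]
top start_top 0.67 [150. 161. 164. 180.] 155.6 168.9 [582. 303.  63.]
top mould 0.63 [236. 191. 292. 218.] 260.1 203.1 [510.  58.   0.]
top tray 0.89 [313. 254. 392. 322.] 349.5 288.4 [ 306. -161.    0.]
top tray 0.71 [324. 171. 382. 231.] 353.6 201.8 [ 517. -173.    0.]
top tray 0.4 [152. 188. 171. 211.] 160.5 198.7 [518. 302.   0.]
top jar 0.76 [271. 260. 291. 284.] 280.0 273.4 [340.   8.   0.]
top jar 0.65 [183. 166. 191. 180.] 186.3 173.4 [582. 241.   0.]
top jar 0.54 [327. 172. 384. 229.] 353.6 201.7 [ 517. -173.    0.]
top cutter 0.97 [166. 266. 192. 307.] 176.4 284.5 [311. 257.   0.]
top cutter 0.81 [105. 240. 140. 275.] 122.6 256.4 [377. 389.   0.]
top cutter 0.61 [208. 245. 250. 274.] 228.7 258.5 [374. 132.   0.]
side press 0.68 [245. 126. 298. 153.] 273.8 139.1 [496. -99.  99.]
side press 0.67 [155. 104. 298.
[... 639 characters left out ...]
 148.1 [624. -90.  63.]
side eject_top 0.49 [205. 244. 216. 252.] 208.9 247.6 [572. 232.  63.]
side mould 0.56 [206. 166. 275. 212.] 244.7 186.9 [558. -20.   0.]
side tray 0.75 [317. 133. 381. 184.] 347.2 157.9 [ 306. -181.    0.]
side tray 0.57 [245. 126. 298. 152.] 274.0 138.9 [ 518. -237.    0.]
side jar 0.7 [320. 182. 345. 215.] 331.8 194.9 [339. -26.   0.]
side cutter 0.96 [271. 332. 320. 384.] 297.3 356.4 [376. 387.   0.]
side cutter 0.86 [293. 222. 327. 259.] 311.2 241.2 [376. 128.   0.]
side cutter 0.63 [315. 282. 364. 309.] 338.4 294.8 [312. 253.   0.]
[ 229.37390257 -581.37126159  222.54096739] [-9.16022273e-06  9.82403121e-01  1.86772877e-01  1.07270181e-05] 1.2 18.700000000000003
```

View pics/top0.png

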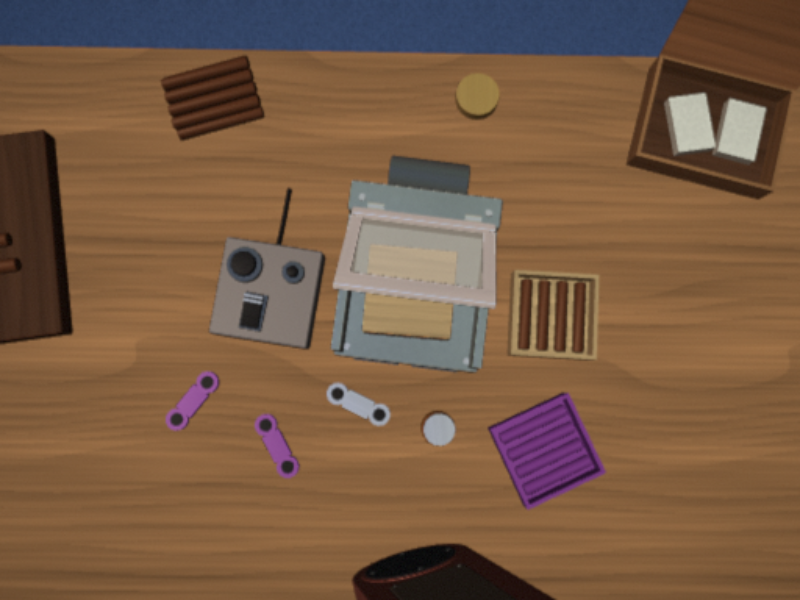

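View pics/side0.png

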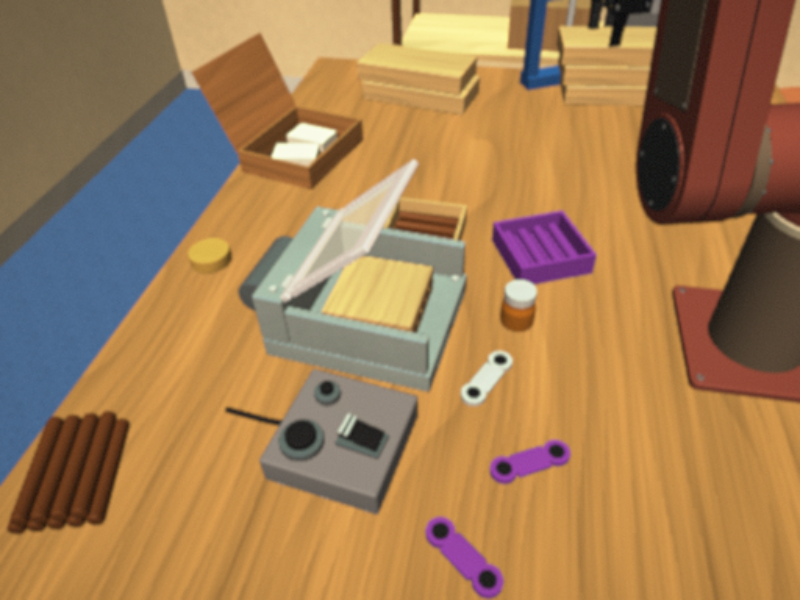

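Top view (800x600): console at (268,293), with the large button (244,264), small button (292,271) and the rocker's light ribs (254,297), its far end. The guard's free edge runs (335,288)–(495,302). Side view: the free edge is raised, (415,162)–(370,250). Possible confusions: small button (292,271) versus large (244,264); white cutter (358,403) versus purple cutters (192,400) and (276,446); purple tray (547,450) versus the real one (555,314); jar cap (439,429) versus gold disc (477,95).

```bash
python3 - <<'E'
from h import *
T=snap("top");S=snap("side");k=1/1.5625
f=lambda c,u,v,z:np.round(onz(c,(u*k,v*k),z),1)
def tri(a,b):
    o1,d1=ray(T,(a[0]*k,a[1]*k));o2,d2=ray(S,(b[0]*k,b[1]*k))
    A=np.stack([d1,-d2],1);x=np.linalg.lstsq(A,o2-o1,rcond=None)[0]
    p,q=o1+d1*x[0],o2+d2*x[1];return np.round((p+q)/2,1),np.linalg.norm(p-q).round(1)
print("start",tri((244,264),(300,435)),f(T,244,264,63))
print("small",tri((292,271),(326,387)),f(T,292,271,63))
print("ribs",tri((254,297),(347,425)),f(T,254,297,71))
for p in((227,238),(324,251),(308,347),(210,332)):print("console",f(T,*p,45))
print("rear",f(T,351,182,119),f(T,501,200,119)," front",f(T,333,355,99),f(T,482,370,99))
print("edgeL",tri((335,288),(370,252)),"edgeR",tri((495,304),(415,162)))
m=cv2.resize(T["img"][140:260,125:330],(800,468),interpolation=cv2.INTER_CUBIC)
s=cv2.resize(S["img"][90:340,120:320],(464,580),interpolation=cv2.INTER_CUBIC)
cv2.imwrite("pics/c1.png",m[:,:,::-1]);cv2.imwrite("pics/c2.png",s[:,:,::-1])
E
```

```text
start (array([583.3, 302.9,  57.7]), np.float64(1.8)) [581.5 301.5  63. ]
small (array([572.6, 230.3,  60.8]), np.float64(0.7)) [571.9 229.9  63. ]
ribs (array([531.4, 284.5,  65. ]), np.float64(1.2)) [531.3 283.4  71. ]
console [624.1 332.6  45. ]
console [606.2 184.9  45. ]
console [459.8 205.5  45. ]
console [480.6 352.8  45. ]
rear [693.2 140.6 119. ] [670.1 -74.6 119. ]  front [446.3 162.8  99. ] [427.3 -49.8  99. ]
edgeL (array([525.3, 150.5, 222.6]), np.float64(1.8)) edgeR (array([507.5, -51.3, 226.2]), np.float64(1.1))
```

View pics/c1.png

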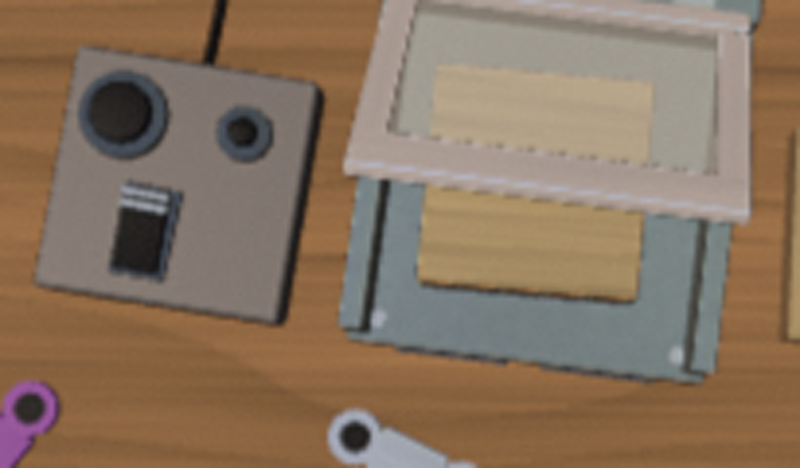

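View pics/c2.png

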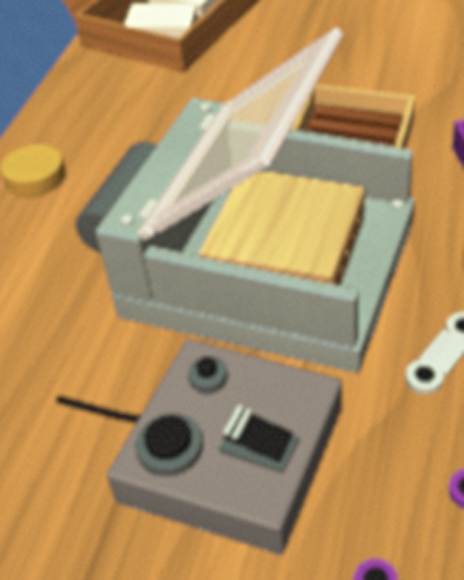

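The crops confirm it: the big button is in the wide collar at the left, the small one at the right. The rocker's steel ribs are at its far end, and the guard is raised about 0.69 rad. First I'll shut the fingers and travel high to above the guard edge, aligned with the press.

>>> apply_moves:
  deltas: [0,0,-60,0,0,0,-1,512,-474,-70,0,0,27.6,-1,512,-474,-70,0,0,27.6,-1,512,-474,-70,0,0,27.6,-1,512,-474,-70,0,0,27.6,-1,512,-474,-70,0,0,27.6,-1,512,-474,-70,0,0,27.6,-1,512,-474,-70,0,0,27.6,-1,512,-474,-70,0,0,27.6,-1,512,-474,-70,0,0,27.6,-1]
  grip_force: 20

```text
time_s: 2.55
tool_pos: [473.7, -72.5, 291.1]
ee_rot: [0.0, 0.999, -0.053, 0.001]
ft_force: [0.2, -0.5, -0.7]
gripper_width: 1.7
grip_force: 0.0
```

>>> apply_moves:
  deltas: [44,-125,0,0,0,0,-1,44,-125,0,0,0,0,-1,44,-125,30,0,0,0,-1,44,-125,30,0,0,0,-1]

```text
time_s: 3.05
tool_pos: [528.5, 46.2, 258.0]
ee_rot: [0.0, 0.999, -0.052, -0.003]
ft_force: [-0.1, 0.2, 0.5]
gripper_width: 0.8
grip_force: 0.0
```

```bash
python3 - <<'E'
from h import *
S=snap("side");T=snap("top")
a=cv2.resize(S["img"][70:270,140:320],(450,500),interpolation=cv2.INTER_CUBIC)
b=cv2.resize(T["img"][100:240,200:330],(350,377),interpolation=cv2.INTER_CUBIC)
b=cv2.copyMakeBorder(b,0,123,0,0,cv2.BORDER_CONSTANT)
cv2.imwrite("pics/c3.png",np.hstack([a,b])[:,:,::-1])
s=robot.observe();print(s["tool_pos"],s["gripper_width"],s["ft_force"])
E
```

```text
[529.81857289  44.72811001 260.92975184] 0.3084099704615315 [ 0.25562691 -0.80296462  0.28750069]
```

View pics/c3.png

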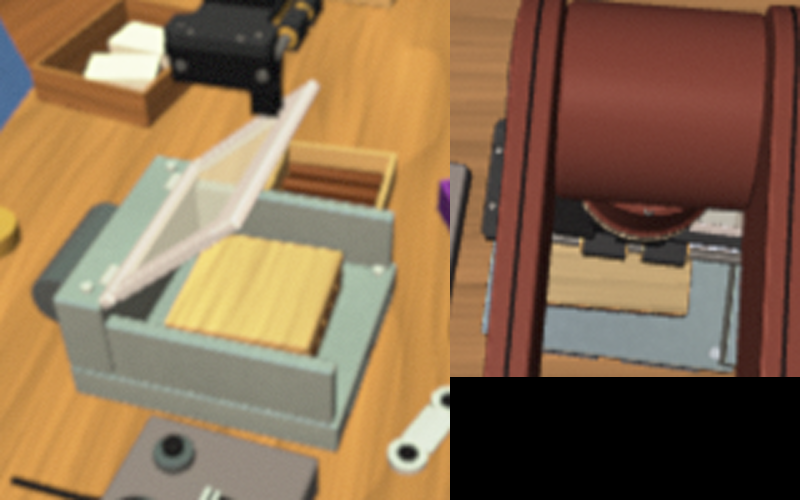

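The side crop shows the shut fingertips at (265,110), just above and behind the raised edge at (315,85). Next I'll push it down along its arc.

>>> apply_moves:
  deltas: [5,0,30,0,0,0,-1,5,0,42,0,0,0,-1,-4,0,56,0,0,0,-1,-13,0,69,0,0,0,-1,-21,0,83,0,0,0,-1,-28,0,98,0,0,0,-1,-33,0,113,0,0,0,-1,-36,0,129,0,0,0,-1,-38,0,138,0,0,0,-1,-38,0,141,0,0,0,-1]

```text
time_s: 4.4
tool_pos: [491.6, 49.3, 118.7]
ee_rot: [-0.0, 0.999, -0.053, -0.001]
ft_force: [-0.5, 0.8, 2.0]
gripper_width: 0.3
grip_force: 0.5
```

>>> apply_moves:
  deltas: [0,0,2,0,0,0,-1,0,0,4,0,0,0,-1,0,0,5,0,0,0,-1,0,0,5,0,0,0,-1]

```text
time_s: 4.9
tool_pos: [492.6, 49.2, 116.3]
ee_rot: [0.0, 0.999, -0.053, 0.0]
ft_force: [-5.6, 0.4, 10.4]
gripper_width: 0.9
grip_force: 5.4
```

>>> apply_moves:
  deltas: [0,0,3,0,0,0,-1,0,0,3,0,0,0,-1,0,0,-20,0,0,0,-1,0,0,-60,0,0,0,-1,15,-237,-60,0,0,0,-1,15,-237,-60,0,0,0,-1,15,-237,-60,0,0,0,-1,15,-237,-60,0,0,0,-1,15,-237,-60,0,0,0,-1,15,-237,-60,0,0,0,-1]

```text
time_s: 6.15
tool_pos: [532.1, 283.1, 174.3]
ee_rot: [0.0, 0.999, -0.053, -0.0]
ft_force: [-0.4, -0.0, 0.1]
gripper_width: 0.4
grip_force: 0.0
```

```bash
python3 - <<'E'
from h import *
s=robot.observe();p=np.array(s["tool_pos"]);print(p,s["ft_force"])
S=snap("side");W=snap("wrist")
a=cv2.resize(S["img"][120:340,130:310],(410,500),interpolation=cv2.INTER_CUBIC)
b=cv2.resize(W["img"],(390,292));b=cv2.copyMakeBorder(b,0,208,0,0,cv2.BORDER_CONSTANT)
cv2.imwrite("pics/c4.png",np.hstack([a,b])[:,:,::-1])
E
```

```text
[532.06998213 283.05522757 174.32049541] [-0.36190298 -0.036185    0.09585667]
```

View pics/c4.png

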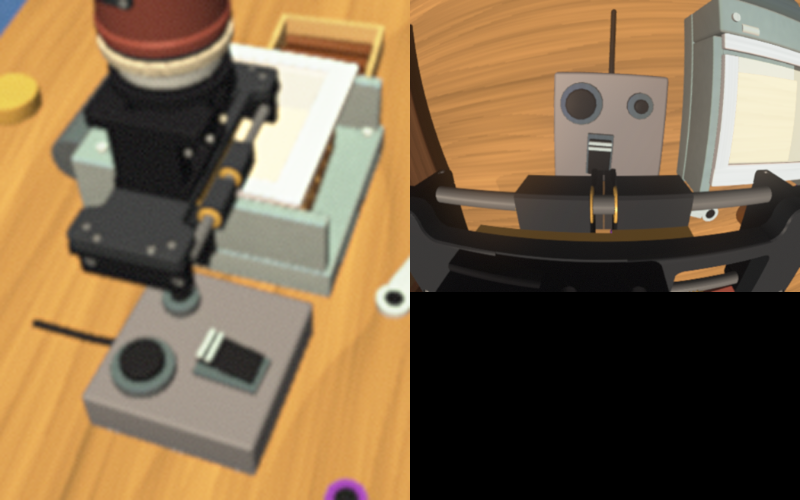

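The guard lies level and shut. In the wrist view the ribs are at (600,146), the big button at (581,104) and the small one at (641,105). One check of those pixels through the wrist calibration.

```bash
python3 - <<'E'
from h import *
s=robot.observe();W=snap("wrist");K=np.array(W["intrinsics"]);M=np.array(W["T_tool_cam"])
q=s["ee_rot"];Rt=R.from_quat([q[1],q[2],q[3],q[0]]).as_matrix();p=np.array(s["tool_pos"])
def w(u,v,z):
    a=np.array([(u-K[0,2])/K[0,0],(v-K[1,2])/K[1,1]]);r=np.linalg.norm(a)
    d=np.r_[np.sin(r)*a/r,np.cos(r)];d=Rt@M[:3,:3]@d;o=p+Rt@M[:3,3];X=o+d*(z-o[2])/d[2];return X,Rt.T@(X-p)
k=512/390
for n,u,v,z in(("ribs",190,146,71),("start",171,104,63),("eject",231,105,63)):print(n,[x.round(1) for x in w(u*k,v*k,z)])
for r in finder.regions_of("wrist","start_top")[:2]+finder.regions_of("wrist","rocker")[:2]:
    v,u=np.nonzero(r["region"]);print(r["confidence"],u.mean()/k,v.mean()/k,[x.round(1) for x in w(u.mean(),v.mean(),63)])
E
```

```text
ribs [array([532.8, 286.1,  71. ]), array([  0.2,  -4.1, 103.6])]
start [array([585.8, 303.6,  63. ]), array([ 50.9, -27.1, 111.5])]
eject [array([577., 231.,  63.]), array([ 50. ,  46.1, 111.6])]
0.76 170.2287721249083 104.22916762197359 [array([585.6, 304.6,  63. ]), array([ 50.7, -28. , 111.5])]
0.43 170.68545386904762 104.28925736961452 [array([585.5, 304. ,  63. ]), array([ 50.6, -27.5, 111.5])]
```

>>> apply_moves:
  deltas: [1,-2,45,0,0,0,-1,1,-2,85,0,0,0,-1,1,-2,97,0,0,0,-1,1,-2,100,0,0,0,-1,1,-2,102,0,0,0,-1,1,-2,104,0,0,0,-1,1,-2,106,0,0,0,-1,1,-2,107,0,0,0,-1]

```text
time_s: 7.4
tool_pos: [534.9, 285.5, 68.9]
ee_rot: [-0.001, 0.999, -0.053, 0.002]
ft_force: [2.3, 0.2, 3.1]
gripper_width: 0.4
grip_force: 1.5
```

>>> apply_moves:
  deltas: [0,0,2,0,0,0,-1,0,0,4,0,0,0,-1,0,0,6,0,0,0,-1,0,0,6,0,0,0,-1]

```text
time_s: 7.9
tool_pos: [534.7, 285.5, 64.0]
ee_rot: [-0.0, 0.999, -0.053, 0.001]
ft_force: [-0.3, -2.7, 15.8]
gripper_width: 0.2
grip_force: 8.0
```

>>> apply_moves:
  deltas: [0,0,3,0,0,0,-1,0,0,3,0,0,0,-1]

```text
time_s: 8.15
tool_pos: [534.9, 285.6, 63.5]
ee_rot: [-0.0, 0.999, -0.053, 0.001]
ft_force: [-7.7, -5.9, 32.1]
gripper_width: 0.2
grip_force: 15.9
```

>>> apply_moves:
  deltas: [0,0,-30,0,0,0,-1,50,-26,-60,0,0,0,-1,50,-26,-60,0,0,0,-1,50,-26,-60,0,0,0,-1]

```text
time_s: 8.65
tool_pos: [584.3, 305.4, 116.8]
ee_rot: [0.001, 0.999, -0.053, -0.002]
ft_force: [-0.9, 0.5, -0.6]
gripper_width: 0.6
grip_force: 0.0
```

```bash
python3 - <<'E'
from h import *
s=robot.observe();print(s["tool_pos"],s["ft_force"])
S=snap("side");W=snap("wrist")
a=cv2.resize(S["img"][220:340,130:290],(480,360),interpolation=cv2.INTER_CUBIC)
b=cv2.resize(W["img"][60:300,140:400],(320,295));b=cv2.copyMakeBorder(b,0,65,0,0,cv2.BORDER_CONSTANT)
cv2.imwrite("pics/c5.png",np.hstack([a,b])[:,:,::-1])
E
```

```text
[584.28908151 305.40679062 116.82052756] [-0.91045024  0.52709919 -0.60555459]
```

View pics/c5.png

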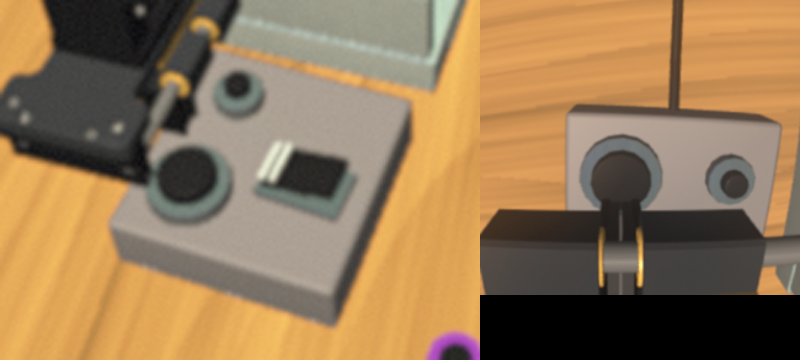

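The rocker's ribbed end is now down and its near end up. The fingers are over the big button, at (620,180) in the wrist view. Press and hold.

>>> apply_moves:
  deltas: [1,1,35,0,0,0,-1,1,1,50,0,0,0,-1,1,1,55,0,0,0,-1,1,1,59,0,0,0,-1,1,1,62,0,0,0,-1,1,1,64,0,0,0,-1,1,1,64,0,0,0,-1]

```text
time_s: 9.62
tool_pos: [586.2, 304.5, 60.9]
ee_rot: [0.001, 0.999, -0.053, -0.001]
ft_force: [-19.6, -9.1, 33.7]
gripper_width: 0.3
grip_force: 17.0
```

```bash
python3 - <<'E'
from h import *
S=snap("side");s=robot.observe();print(s["tool_pos"],s["ft_force"],s["torque"],np.round(s["q"],3),np.round(s["tau"],1))
W=snap("wrist")
a=cv2.resize(S["img"][170:340,110:290],(480,453),interpolation=cv2.INTER_CUBIC)
b=cv2.resize(W["img"][60:300,140:400],(320,295));b=cv2.copyMakeBorder(b,0,158,0,0,cv2.BORDER_CONSTANT)
cv2.imwrite("pics/c6.png",np.hstack([a,b])[:,:,::-1])
E
```

```text
[586.13335275 304.50447004  60.87225893] [-19.42184821  -8.2875403   33.2454201 ] [-1.56714996  3.72803326  0.01047196] [ 3.600e-01  4.560e-01  1.547e+00 -1.000e-03  1.140e+00  2.036e+00] [ -0.9 -39.6 -32.3   0.4  -7.6  -0. ]
```

View pics/c6.png

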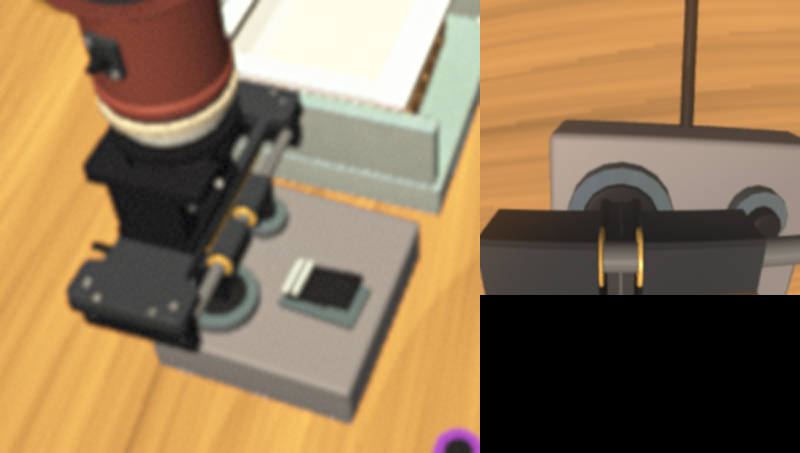

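>>> apply_moves:
  deltas: [0,0,2,0,0,0,-1,0,0,4,0,0,0,-1,0,0,4,0,0,0,-1]

```text
time_s: 10.1
tool_pos: [586.3, 304.6, 60.5]
ee_rot: [0.001, 0.999, -0.052, -0.001]
ft_force: [-29.6, -13.1, 53.5]
gripper_width: 0.5
grip_force: 26.8
```

>>> apply_moves:
  deltas: [0,0,-4,0,0,0,-1,0,0,-4,0,0,0,-1,0,0,-4,0,0,0,-1,0,0,-4,0,0,0,-1,0,0,-4,0,0,0,-1,0,0,-4,0,0,0,-1,0,0,-4,0,0,0,-1,0,0,-4,0,0,0,-1]

```text
time_s: 11.1
tool_pos: [586.2, 304.6, 60.9]
ee_rot: [0.001, 0.999, -0.053, -0.001]
ft_force: [-20.0, -8.7, 33.6]
gripper_width: 0.4
grip_force: 16.7
```

>>> apply_moves:
  deltas: [0,0,-6,0,0,0,-1,0,0,-6,0,0,0,-1]

```text
time_s: 11.35
tool_pos: [588.0, 305.3, 63.1]
ee_rot: [-0.001, 0.999, -0.053, 0.002]
ft_force: [-0.7, -0.2, 3.3]
gripper_width: 0.5
grip_force: 1.9
```

>>> apply_moves:
  deltas: [0,0,-2,0,0,0,-1,0,0,-2,0,0,0,-1]

```text
time_s: 11.6
tool_pos: [587.9, 305.2, 63.5]
ee_rot: [-0.001, 0.999, -0.053, 0.001]
ft_force: [1.7, 1.9, 2.9]
gripper_width: 0.7
grip_force: 1.8
```

>>> apply_moves:
  deltas: [0,0,-2,0,0,0,-1,0,0,-2,0,0,0,-1]

```text
time_s: 11.85
tool_pos: [587.1, 304.7, 64.7]
ee_rot: [-0.0, 0.999, -0.053, 0.0]
ft_force: [2.2, 0.4, 3.5]
gripper_width: 0.3
grip_force: 1.4
```

>>> apply_moves:
  deltas: [0,0,-2,0,0,0,-1,0,0,-2,0,0,0,-1]

```text
time_s: 12.1
tool_pos: [586.5, 304.4, 66.4]
ee_rot: [0.0, 0.999, -0.053, -0.0]
ft_force: [1.6, 1.2, 0.9]
gripper_width: 0.3
grip_force: 1.0
```

>>> apply_moves:
  deltas: [0,0,-2,0,0,0,-1,0,0,-2,0,0,0,-1]

```text
time_s: 12.35
tool_pos: [586.0, 304.3, 68.0]
ee_rot: [0.0, 0.999, -0.053, -0.001]
ft_force: [-0.4, -0.2, -1.1]
gripper_width: 0.3
grip_force: 0.0
```

The button felt about 6 mm of travel (61 to 66.5) against a hard stop, and was held for over 1 s. I'll retract and check the rocker and guard.

>>> apply_moves:
  deltas: [0,0,-60,0,0,0,-1,0,0,-120,0,0,0,-1,0,0,-180,0,0,0,-1,-60,-40,-200,0,0,0,-1,-120,-60,-200,0,0,0,-1,-180,-60,-200,0,0,0,-1,-220,-60,-200,0,0,0,-1,-220,-60,-200,0,0,0,-1]

```text
time_s: 13.35
tool_pos: [371.0, 387.9, 268.3]
ee_rot: [0.0, 0.999, -0.051, -0.001]
ft_force: [0.1, 0.4, 0.0]
gripper_width: 0.8
grip_force: 0.0
```

```bash
python3 - <<'E'
from h import *
S=snap("side");T=snap("top")
a=cv2.resize(S["img"][110:330,140:300],(436,600),interpolation=cv2.INTER_CUBIC)
b=cv2.resize(S["img"][240:310,170:260],(360,280),interpolation=cv2.INTER_CUBIC)
c=cv2.resize(T["img"][90:260,130:330],(360,306),interpolation=cv2.INTER_CUBIC)
cv2.imwrite("pics/c7.png",np.hstack([a,np.vstack([b,c,np.zeros((14,360,3),np.uint8)])])[:,:,::-1])
s=robot.observe();print(s["tool_pos"],s["ft_force"])
for z in(73,66):print("ribs at z",z,((proj(S,np.array([531.5,285,z]))-[170,240])*4).round(0))
for th in (0,.05,.1):
    h=np.array([643.6,35.7,106]);xh=np.array([.994,-.107,0]);yh=np.array([.107,.994,0])
    for sy in(-103,103):
        X=h-xh*(180*np.cos(th)-10*np.sin(th))+yh*sy+[0,0,180*np.sin(th)+10*np.cos(th)];print(th,sy,((proj(S,X)-[140,110])*2.725).round(0))
E
```

```text
[374.22163101 387.5487901  268.56925292] [-0.04119396 -0.16555422 -0.39195001]
ribs at z 73 [205. 118.]
ribs at z 66 [206. 127.]
0 -103 [404. 102.]
0 103 [336. 267.]
0.05 -103 [403.  94.]
0.05 103 [335. 258.]
0.1 -103 [402.  85.]
0.1 103 [333. 249.]
```

View pics/c7.png

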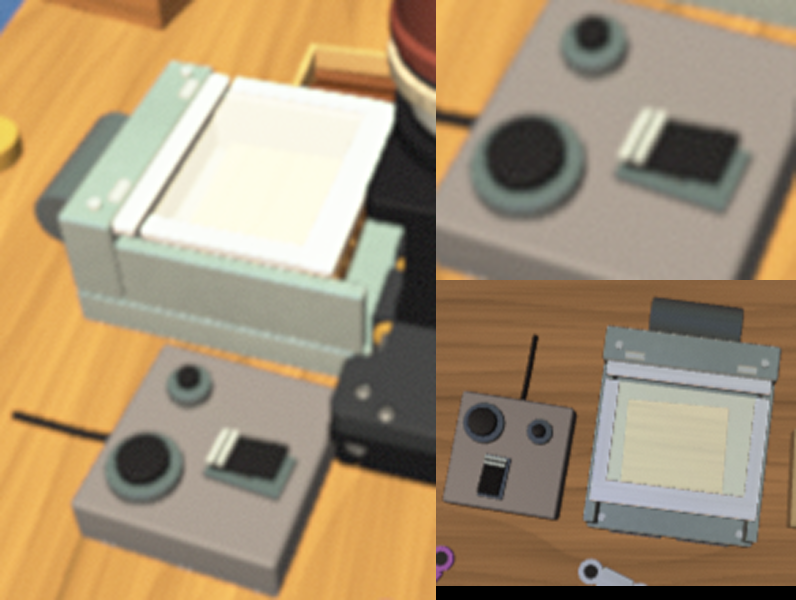

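The guard is shut: its corner is at (335,275), level on the walls. The rocker's ribbed end is down at (641,136), its near end raised, and the button has sprung back. The arm is clear.

```bash
python3 -c "
from rig import robot
print(robot.sign_off())"
```

```text
the job is handed in; nothing more can be done
None
```

I shut the guard, switched the rocker fully on, then pressed the larger button to its stop, held it for over a second and let it go. The job is handed in, with about 13 s used and the arm clear of everything.

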